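# Set the coffee things back on their own saucers

### The arm

A 6-joint arm with a two-finger parallel gripper is mounted at the origin on the work surface; the furniture and walls round the work are solid. World frame = base frame: x ahead of the robot, y to its left, z up, the work surface at z = 0. Lengths are in m, angles in rad, forces in N, time in s.
With the tool pointing down it reaches from about 0.35 to 0.975 m from the base axis. Payload 4.9 kg.
Tool frame: the origin (TCP) lies at the very end of the fingers, on their centre line; the grasp point (between the pads) lies 19 mm behind it; z points along the fingers, y is the line along which they close (so a half turn about z gives the same grasp; the last joint's range is limited). The gripper opens to 85 mm and grips with 20 to 120 N. Pads are 22 mm wide; open, the fingers measure 114 mm over their backs; the gripper's body (76 mm by 85 mm) begins 54 mm behind the grasp point. The pads swing forward as they close: fully open they stand 13 mm farther back than shut.
Start: joints at [-1.465, 0.053, 1.613, -0, 1.476, -0.119], TCP at [0.139, -0.609, 0.231] pointing down, gripper open.
Joint ranges: [-3.01, 3.01], [-1.01, 2.22], [0.06, 2.58], [-1.02, 4.17], [0.09, 2.62], [-3.14, 3.14]. Speed limits (rad/s): [2.57, 2.57, 3.14, 3.14, 3.14, 3.14].

### API

Orientations are given as a unit quaternion [w, x, y, z].
In Python, from plant import state, optics, ticket, nets gives the robot as it stands. The module is installed in compiled form; this text tells all that it offers.
- The arm moves only by the shell command python3 -m inch 'ROWS' [OPENING]. ROWS is JSON, a list of rows, each an object of numbers: "dx", "dy", "dz": the shift along the tool's x, y, z as a fraction of full scale; "rx", "ry", "rz": the turn, a rotation vector about the tool's x, y, z as a fraction of full scale. In form: [{"dx": .., "dy": .., "dz": .., "rx": .., "ry": .., "rz": ..}, ...]. A call has 1 to 5 rows; each row is the pose to reach, as a shift and turn from the pose commanded when the call began, along the tool's axes at that moment; what a row does not reach only later rows make up. Full scale, the value 1, is 0.8 m for a shift and 1.5 rad for a turn. A row lasts 1/10 s, in which the tool goes at most 50 mm and 8.59 degrees, less where a joint would pass 70% of its speed; a pose out of reach is approached as far as the arm can. A call with a number of a shift or a turn outside -1 to 1 is refused whole. A call with a gripper value outside its range is refused whole. OPENING is the opening, from -1 (shut) to 1 (fully open), set as the call begins (- or left out, the last holds). The fingers move at their own pace and stop on an object; the grip force is fixed at half the most. Time passes only in rows, so rows that repeat a pose let the fingers close. It gives the time, the measured TCP pose, the force, the opening and the grip force at its end, in the units of the state.
- state(): the state, without advancing time (a new reading comes with each control period).
- optics.grab_frame(name): name is "scene" or "top" or "wrist"; returns the picture (480x640x3 uint8, red, green, blue); there is no depth.
- optics.camera_info(name): a dict with "fx", "fy", "cx", "cy" (pixels), "R" (3x3) and "t" (3): a world point X has camera coordinates R X + t. Camera axes: x right, y down, z forward; pixel columns grow to the right and rows downward; lengths in m; the calibration is good to about 2 mm. A picture is of the moment at which its call begins: read the wrist's pose just before it. camera_info takes no time and is no camera call; for the wrist camera it gives the pose at the moment of the call.
- ticket.job_done(): hands the job in; it is judged then, once.
Trained networks look in the newest picture that a camera, given by its name, has taken for a name from the list of things; names that differ only in an ending like _2 or _b are one class to them, and where a whole thing is asked for, a point or a joint stands for the part that bears it (a point fixed in the world has none). Each returns a list of dicts, best first, with "confidence" (0 to 1); they miss things now and then, are a little off and sometimes report something else, mostly with a low value. They report only what shows in the picture. A call takes as long as a camera call.
- nets.boxes_of(camera, name): "bbox" ([centre column, centre row, width, height] in pixels, round what is visible of it).
- nets.outline_of(camera, name): "pixels" (480x640 bool, what is visible of it) and "bbox" ([centre column, centre row, width, height] in pixels, round what is visible of it).
The state is a dict: "time": time; "joint_pos": joint angles; "joint_vel": joint speeds; "joint_efforts": joint torques, N m; "tool_pos": TCP position; "tool_rot": TCP orientation; "contact_force": force on the tool from outside, world axes, zero at the start; "ft_torque": the same for the moment, N m; "gripper_width": opening from 0.0 (shut) to 1.0 (fully open); "grasp_force": force on a finger pad.
Only numpy, scipy, OpenCV 4.12 (cv2) and the standard library are available. Lean on these libraries where they do the work, as an engineer would, in place of code of your own. Each camera call takes 0.05 s, during which the arm holds its last target. There are 200 camera calls.

### The job

The three white coffee vessels were put down on one another's walnut saucers: the beaker and the milk jug perch on rims too small for them and the espresso cup is lost in the biggest. Put each vessel on the saucer whose sunken well fits its foot, upright and fully down in the well; the bare cork mat is free to park one on the way. Put them down gently, without tipping any over, and leave the honey jar, the timer and the teaspoon where they are.

Things in the scene. Friction and masses are not known exactly. Their poses are not given: they have to be found in the camera images.
- espresso_cup: small white espresso cup, reddish inside, 51 mm high, 62 mm across at the rim, tapering to a foot 43 mm across; a small ear handle points along its -y and reaches 55 mm from the centre line. Grasp it across x, just under the rim (35 to 45 mm up). About 0.16 kg. At the start it stands loosely in the large saucer's well; it belongs on the small saucer. Origin: on the centre line at the underside, z up
- beaker: white stoneware beaker without a handle, a straight open cylinder 80 mm high and 66 mm across, foot 64 mm across, wall 4 mm, about 0.2 kg. At the start it perches on the rim of the small saucer; it belongs on the medium saucer. Origin: centre of the underside, z up
- milk_jug: white stoneware milk jug, 92 mm high, with a wide belly 88 mm across, foot 84 mm across, and a straight neck 61 mm across from 60 to 88 mm up, below a slightly flared lip; a handle points along its -y and reaches 64 mm from the centre line, a pouring lip points along +y and reaches 42 mm. Grasp the neck across x. About 0.28 kg. At the start it perches on the rim of the medium saucer; it belongs on the large saucer. Origin: centre of the underside, z up
- small_saucer: round walnut saucer, 96 mm across and 14 mm high, with a flat-floored round well 55 mm across sunk into its middle; the well floor is 7 mm above the table, 7 mm below the rim. Loose, about 0.3 kg. At the start the beaker stands on its rim. Origin: centre of the underside, z up
- medium_saucer: round walnut saucer, 120 mm across and 14 mm high, with a flat-floored round well 76 mm across sunk into its middle; the well floor is 7 mm above the table, 7 mm below the rim. Loose, about 0.3 kg. At the start the milk jug stands on its rim. Origin: centre of the underside, z up
- large_saucer: round walnut saucer, 144 mm across and 14 mm high, with a flat-floored round well 98 mm across sunk into its middle; the well floor is 7 mm above the table, 7 mm below the rim. Loose, about 0.3 kg. At the start the espresso cup stands in its well. Origin: centre of the underside, z up
- cork_mat: bare round cork mat, 154 mm across and 8 mm thick, fixed, nothing on it: the free spot. Origin: centre of the underside, z up
- honey_jar: round honey jar with a red screw lid, 60 mm across, 85 mm high; a bystander. Origin: centre of the underside
- kitchen_timer: black round clockwork timer on a white foot, 64 mm across, 54 mm high; a bystander. Origin: centre of the underside
- teaspoon: steel teaspoon lying flat, 130 x 27 x 11 mm, long axis x; a bystander. Origin: centre of the underside

How it is judged:
By the outcome, as a careful person would: the job done as asked, in the order asked, and still so for the second after the job is handed in, with the robot touching nothing.
It also fails if it takes over 112 s, if anything falls off the work surface, if the arm or the gripper's body presses on something with over 40 N, if the wrist force passes 120 N, or if a joint passes its speed limit or range.

## Working session

There is one attempt and no reset: what is moved stays moved. The work goes in short steps, Python scripts to look and compute and a shell command to move; the robot and the scene stay as the last step left them, time stands still between calls to the robot, and variables do not carry over. Pictures are saved under pics/ and viewed, at most 14 in all, crops included, and the job is handed in when it is done.

```bash
mkdir -p pics
python3 - <<'E'
from plant import state, optics, nets
import cv2,numpy as np
s=state();print(s['time'],s['tool_pos'],s['tool_rot'],s['gripper_width'],s['contact_force'])
for c in ['scene','top']:
    f=optics.grab_frame(c);cv2.imwrite(f'pics/{c}0.png',f[:,:,::-1]);i=optics.camera_info(c)
    print(c,i['fx'],i['fy'],i['cx'],i['cy'],np.round(i['R'],3).tolist(),np.round(i['t'],3).tolist())
for n in ['espresso_cup','beaker','milk_jug','small_saucer','medium_saucer','large_saucer','cork_mat','honey_jar','kitchen_timer','teaspoon']:
    print(n,[(round(d['confidence'],2),np.round(d['bbox'],1).tolist()) for d in nets.boxes_of('top',n)[:2]])
E
```

```text
0.0 [ 0.1392508  -0.60864379  0.23005475] [-1.03219570e-03  9.93687412e-01  1.12179594e-01 -9.78268834e-06] 0.9990294011289186 [-0.62437946 -0.39300887  0.29809626]
scene 505.69711920035064 505.69711920035064 317.4691928222599 239.9618078396579 [[-0.802, -0.598, 0.004], [-0.406, 0.539, -0.738], [0.439, -0.593, -0.675]] [0.442, 0.246, 0.896]
top 451.812936204217 451.812936204217 324.77258753831353 236.22290248219025 [[-0.004, -1.0, 0.022], [-0.996, 0.002, -0.084], [0.084, -0.022, -0.996]] [0.01, 0.537, 0.892]
espresso_cup [(0.79, [442.5, 244.6, 35.7, 33.8])]
beaker [(0.72, [316.4, 264.1, 33.4, 34.1])]
milk_jug [(0.84, [189.4, 272.9, 53.1, 46.9]), (0.3, [440.3, 246.4, 74.2, 73.6])]
small_saucer [(0.95, [316.1, 266.5, 48.0, 50.2])]
medium_saucer [(0.63, [196.8, 272.9, 58.9, 59.4])]
large_saucer [(0.75, [438.6, 245.0, 72.5, 75.6]), (0.41, [369.8, 186.1, 35.6, 39.1])]
cork_mat [(0.65, [255.2, 189.1, 72.7, 76.1])]
honey_jar [(0.71, [369.4, 185.8, 36.1, 39.9])]
kitchen_timer [(0.28, [440.0, 248.1, 75.3, 74.4])]
teaspoon [(0.84, [382.5, 323.4, 14.7, 70.2])]
```

View pics/top0.png

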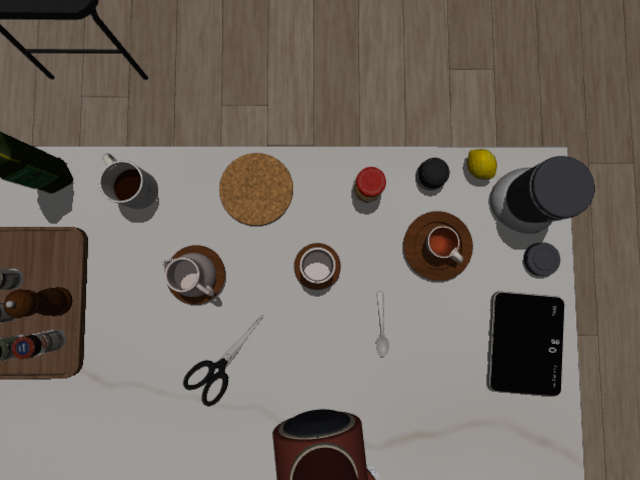

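View pics/scene0.png

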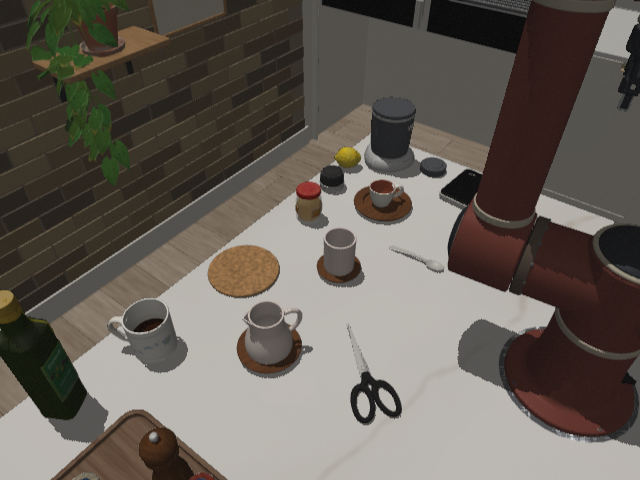

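```bash
cat > h.py <<'E'
from plant import state, optics, nets
import cv2,numpy as np
from scipy.optimize import minimize
# profiles (radius,z), handle (reach,z0,z1), spout(reach,z)
V={'espresso_cup':([(.0215,0),(.031,.051)],(.055,.018,.042),None),
'beaker':([(.032,0),(.033,.003),(.033,.08)],None,None),
'milk_jug':([(.042,0),(.044,.02),(.042,.042),(.0305,.06),(.0305,.088),(.032,.092)],(.064,.03,.078),(.042,.09)),
'small_saucer':([(.048,0),(.048,.014)],None,None),'medium_saucer':([(.06,0),(.06,.014)],None,None),
'large_saucer':([(.072,0),(.072,.014)],None,None),'cork_mat':([(.077,0),(.077,.008)],None,None)}
A=np.linspace(0,2*np.pi,48,endpoint=False)
def proj(I,X):
    c=np.asarray(X)@np.array(I['R']).T+np.array(I['t']);return np.c_[I['fx']*c[:,0]/c[:,2]+I['cx'],I['fy']*c[:,1]/c[:,2]+I['cy']]
def render(I,n,x,y,z,yaw,S=4):
    p,h,s=V[n];m=np.zeros((480*S,640*S),np.uint8)
    def fill(X): 
        q=cv2.convexHull((proj(I,X)*S+S/2).astype(np.int32));cv2.fillPoly(m,[q],1)
    ring=lambda r,h:np.c_[x+r*np.cos(A),y+r*np.sin(A),0*A+z+h]
    for (r,a),(q,b) in zip(p[:-1],p[1:]): fill(np.r_[ring(r,a),ring(q,b)])
    u=np.array([np.sin(yaw),-np.cos(yaw),0]);w=np.array([u[1],-u[0],0]);o=np.array([x,y,z])
    if h: fill([o+u*d+w*e+[0,0,k] for d in (.02,h[0]) for e in(-.005,.005) for k in h[1:]])
    if s: fill([o-u*s[0]+[0,0,s[1]],o+w*.022+[0,0,s[1]],o-w*.022+[0,0,s[1]]])
    return m>0
def fit(n,z,g,cams,yaw=None,used=None):
    ms=[]
    for c in cams:
        I=optics.camera_info(c);L=nets.outline_of(c,n)
        if not L or L[0]['confidence']<.3: print(n,c,'none');continue
        m=np.ascontiguousarray(L[0]['pixels']).astype(np.uint8)
        if n in('small_saucer','medium_saucer','large_saucer','cork_mat'):
            cs=np.vstack(cv2.findContours(m,0,2)[0]);m=cv2.fillPoly(m*0,[cv2.convexHull(cs)],1)
        ms.append((c,I,cv2.resize(m,None,fx=4,fy=4,interpolation=cv2.INTER_LINEAR)>0))
    out={}
    def cost(v,ms):
        r=0
        for c,I,m in ms:
            k=render(I,n,v[0]/100,v[1]/100,z,v[2] if len(v)>2 else 0);r-=(k&m).sum()/(k|m).sum()
        return r/max(1,len(ms))
    for sel in [[a] for a in ms]+([ms] if len(ms)>1 else []):
        v0=[g[0]*100,g[1]*100]+([yaw] if yaw is not None else [])
        S=[v0]+[[b+(1.5 if i==j and i<2 else .4 if i==j else 0) for j,b in enumerate(v0)] for i in range(len(v0))]
        r=minimize(cost,v0,args=(sel,),method='Nelder-Mead',options=dict(initial_simplex=S,xatol=.02,fatol=1e-4,maxiter=120))
        out['+'.join(a[0] for a in sel)]=r.x
        print(n,'+'.join(a[0] for a in sel),np.round(r.x[:2]/100,4),np.round(r.x[2:],2),'iou',round(-r.fun,3))
    return out
def back(I,u,v,z):
    R=np.array(I['R']);C=-R.T@np.array(I['t']);d=R.T@np.array([(u-I['cx'])/I['fx'],(v-I['cy'])/I['fy'],1]);return C+d*(z-C[2])/d[2]
E
python3 - <<'E'
from h import *
T=optics.camera_info('top')
for c in('top','scene'): optics.grab_frame(c)
for n,z,p,yw in [('espresso_cup',.007,(442,244),-.78),('beaker',.014,(316,264),None),('milk_jug',.014,(192,273),-.78),('small_saucer',0,(316,266),None),('medium_saucer',0,(197,273),None),('large_saucer',0,(438,245),None),('cork_mat',0,(256,189),None)]:
    fit(n,z,back(T,*p,z+.03),['top','scene'],yw)
for n in('top','scene'):
  print(np.round(proj(optics.camera_info(n),[state()['tool_pos']]),1))
print({k:np.round(v,3).tolist() for k,v in optics.camera_info('wrist').items()})
E
```

```text
espresso_cup top [ 0.5234 -0.2211] [-0.74] iou 0.931
espresso_cup scene [ 0.5253 -0.2243] [-0.66] iou 0.883
espresso_cup top+scene [ 0.5238 -0.2217] [-0.73] iou 0.882
beaker top [0.4775 0.0244] [] iou 0.971
beaker scene [0.4803 0.0197] [] iou 0.94
beaker top+scene [0.4774 0.0241] [] iou 0.939
milk_jug top [0.4623 0.271 ] [-0.62] iou 0.921
milk_jug scene [0.4638 0.2683] [-0.56] iou 0.858
milk_jug top+scene [0.4624 0.2705] [-0.58] iou 0.882
small_saucer top [0.4772 0.0247] [] iou 0.97
small_saucer scene [0.4841 0.0138] [] iou 0.706
small_saucer top+scene [0.4773 0.0247] [] iou 0.829
medium_saucer top [0.4617 0.2712] [] iou 0.895
medium_saucer scene [0.4676 0.2635] [] iou 0.839
medium_saucer top+scene [0.4621 0.2693] [] iou 0.854
large_saucer top [ 0.5186 -0.2242] [] iou 0.961
large_saucer scene [ 0.5243 -0.2341] [] iou 0.869
large_saucer top+scene [ 0.5191 -0.226 ] [] iou 0.908
cork_mat top [0.6368 0.1506] [] iou 0.978
cork_mat scene [0.641  0.1472] [] iou 0.95
cork_mat top+scene [0.6376 0.1497] [] iou 0.954
[[734.9 484.6]]
[[620.  105.3]]
{'fx': 337.215, 'fy': 337.215, 'cx': 324.819, 'cy': 239.312, 'R': [[0.224, -0.975, 0.001], [-0.939, -0.215, 0.268], [-0.261, -0.06, -0.963]], 't': [-0.625, -0.035, 0.378]}
```

```bash
cat >> h.py <<'E'
from scipy.spatial.transform import Rotation as Ro
def go(x,y,z,ang=None):
    s=state();q=s['tool_rot'];R=Ro.from_quat([q[1],q[2],q[3],q[0]]);M=R.as_matrix();cur=np.arctan2(M[1,1],M[0,1])
    d=R.inv().apply(np.array([x,y,z])-s['tool_pos'])
    if ang is None: w=0
    else: w=-((ang-cur+np.pi/2)%np.pi-np.pi/2)
    # also straighten to exactly down
    c=cur-w; T=np.c_[[-np.sin(c),np.cos(c),0],[np.cos(c),np.sin(c),0],[0,0,-1]]
    if np.linalg.det(T)<0: T[:,0]*=-1
    rv=Ro.from_matrix(M.T@T).as_rotvec()
    print('t',round(s['time'],2),'pos',np.round(s['tool_pos'],4),'ang',round(cur,3),'j6',round(s['joint_pos'][5],2),'| d',np.round(d/.8,4),'r',np.round(rv/1.5,3))
E
python3 -c "
from h import *
go(.5234,-.2211,.15,-.74)"
```

```text
t 1.4 pos [ 0.1393 -0.6093  0.2313] ang -1.346 j6 -0.12 | d [ 0.5762 -0.366   0.1016] r [ 0.     0.    -0.404]
```

```bash
python3 -m inch '[{"dx":0.192,"dy":-0.122,"dz":0},{"dx":0.192,"dy":-0.122,"dz":0},{"dx":0.192,"dy":-0.122,"dz":0},{"dx":0.192,"dy":-0.122,"dz":0}]' 1
python3 -m inch '[{"dx":0.192,"dy":-0.122,"dz":0.05},{"dx":0.192,"dy":-0.122,"dz":0.05},{"dx":0.192,"dy":-0.122,"dz":0.05},{"dx":0.192,"dy":-0.122,"dz":0.05}]'
python3 -m inch '[{"dx":0.192,"dy":-0.122,"dz":0.05,"rz":-0.404},{"dx":0.192,"dy":-0.122,"dz":0.05,"rz":-0.404},{"dx":0.192,"dy":-0.122,"dz":0.05,"rz":-0.404},{"dx":0.192,"dy":-0.122,"dz":0.05,"rz":-0.404},{"dx":0.192,"dy":-0.122,"dz":0.05,"rz":-0.404}]'
python3 - <<'E'
from h import *
f=optics.grab_frame('wrist');cv2.imwrite('pics/w1.png',f[:,:,::-1])
fit('espresso_cup',.007,(.5234,-.2211),['wrist'],-.74)
fit('large_saucer',0,(.5186,-.2242),['wrist'])
go(.5234,-.2211,.028,-.74)
E
```

```text
espresso_cup wrist none
large_saucer wrist none
t 1.55 pos [ 0.1393 -0.6092  0.2313] ang -1.346 j6 -0.12 | d [ 0.5762 -0.3659  0.2541] r [-0.    -0.    -0.404]validation failed for argument at $[0]...
validation failed for argument at $[0]...
validation failed for argument at $[0]...
```

View pics/w1.png

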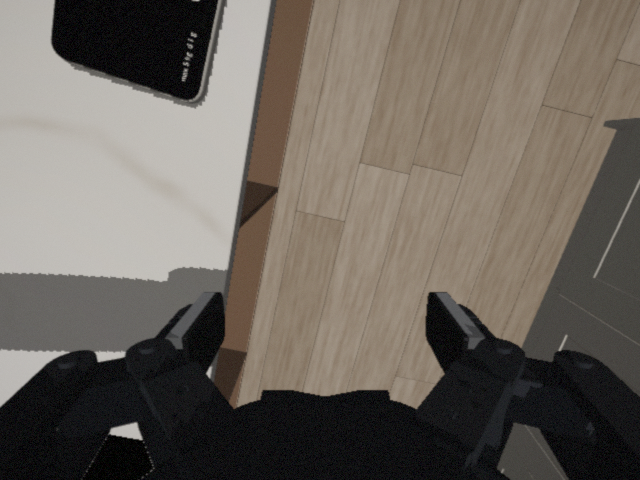

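The wrist view shows floor and the phone at upper left: the arm hasn't moved. All six keys seem to be required in each row.

```bash
python3 -m inch '[{"dx":0.192,"dy":-0.122,"dz":0,"rx":0,"ry":0,"rz":0},{"dx":0.192,"dy":-0.122,"dz":0,"rx":0,"ry":0,"rz":0},{"dx":0.192,"dy":-0.122,"dz":0,"rx":0,"ry":0,"rz":0},{"dx":0.192,"dy":-0.122,"dz":0,"rx":0,"ry":0,"rz":0}]' 1 &&
python3 -m inch '[{"dx":0.192,"dy":-0.122,"dz":0.05,"rx":0,"ry":0,"rz":0},{"dx":0.192,"dy":-0.122,"dz":0.05,"rx":0,"ry":0,"rz":0},{"dx":0.192,"dy":-0.122,"dz":0.05,"rx":0,"ry":0,"rz":0},{"dx":0.192,"dy":-0.122,"dz":0.05,"rx":0,"ry":0,"rz":0}]' &&
python3 -m inch '[{"dx":0.192,"dy":-0.122,"dz":0.05,"rx":0,"ry":0,"rz":-0.404},{"dx":0.192,"dy":-0.122,"dz":0.05,"rx":0,"ry":0,"rz":-0.404},{"dx":0.192,"dy":-0.122,"dz":0.05,"rx":0,"ry":0,"rz":-0.404},{"dx":0.192,"dy":-0.122,"dz":0.05,"rx":0,"ry":0,"rz":-0.404},{"dx":0.192,"dy":-0.122,"dz":0.05,"rx":0,"ry":0,"rz":-0.404}]'
python3 - <<'E'
from h import *
f=optics.grab_frame('wrist');cv2.imwrite('pics/w2.png',f[:,:,::-1])
fit('espresso_cup',.007,(.5234,-.2211),['wrist'],-.74)
fit('large_saucer',0,(.5186,-.2242),['wrist'])
go(.5234,-.2211,.028,-.74)
E
```

```text
time: 1.95
tool_pos: [0.269, -0.4777, 0.2314]
tool_rot: [-0.0, 0.994, 0.113, 0.0]
contact_force: [-0.1, 0.0, -0.2]
gripper_width: 1.0
grasp_force: 0.0
time: 2.35
tool_pos: [0.3967, -0.3482, 0.1907]
tool_rot: [-0.0, 0.994, 0.113, 0.0]
contact_force: [-0.4, -0.6, -0.4]
gripper_width: 1.005
grasp_force: 0.0
time: 2.85
tool_pos: [0.5248, -0.2176, 0.1499]
tool_rot: [-0.001, 0.913, 0.407, -0.0]
contact_force: [-0.1, -0.2, -0.5]
gripper_width: 1.001
grasp_force: 0.0
espresso_cup wrist [ 0.5221 -0.2252] [-0.78] iou 0.962
large_saucer wrist [ 0.5169 -0.2285] [] iou 0.986
t 3.0 pos [ 0.5231 -0.2214  0.1515] ang -0.741 j6 0.21 | d [0.0006 0.     0.1543] r [ 0.     0.    -0.001]
```

View pics/w2.png

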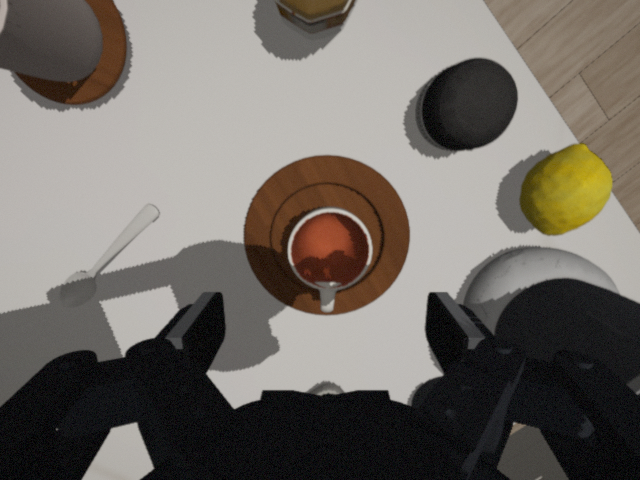

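The wrist view shows the cup at (330,250) inside the large saucer (327,235), handle pointing at the camera bottom. The arm was still settling, so I measure again.

Run:
```python
from h import *
optics.grab_frame('wrist')
fit('espresso_cup',.007,(.5234,-.2211),['wrist'],-.74)
fit('large_saucer',0,(.5186,-.2242),['wrist'])
go(.5234,-.2211,.028,-.76)
```

```text
espresso_cup wrist [ 0.5231 -0.2234] [-0.77] iou 0.964
large_saucer wrist [ 0.5178 -0.2258] [] iou 0.983
t 3.15 pos [ 0.5228 -0.2222  0.1519] ang -0.742 j6 0.21 | d [ 0.0015 -0.0006  0.1548] r [ 0.001 -0.     0.012]
```

```bash
python3 -m inch '[{"dx":-0.001,"dy":0.001,"dz":0.05,"rx":0,"ry":0,"rz":0.01},{"dx":-0.001,"dy":0.001,"dz":0.09,"rx":0,"ry":0,"rz":0.01},{"dx":-0.001,"dy":0.001,"dz":0.13,"rx":0,"ry":0,"rz":0.01},{"dx":-0.001,"dy":0.001,"dz":0.15,"rx":0,"ry":0,"rz":0.01},{"dx":-0.001,"dy":0.001,"dz":0.158,"rx":0,"ry":0,"rz":0.01}]' &&
python3 -m inch '[{"dx":0,"dy":0,"dz":0,"rx":0,"ry":0,"rz":0},{"dx":0,"dy":0,"dz":0,"rx":0,"ry":0,"rz":0},{"dx":0,"dy":0,"dz":0,"rx":0,"ry":0,"rz":0},{"dx":0,"dy":0,"dz":0,"rx":0,"ry":0,"rz":0},{"dx":0,"dy":0,"dz":0,"rx":0,"ry":0,"rz":0}]' -1 &&
python3 -m inch '[{"dx":0,"dy":0,"dz":0,"rx":0,"ry":0,"rz":0},{"dx":0,"dy":0,"dz":0,"rx":0,"ry":0,"rz":0},{"dx":0,"dy":0,"dz":0,"rx":0,"ry":0,"rz":0}]'
```

```text
time: 3.65
tool_pos: [0.5219, -0.2223, 0.0232]
tool_rot: [-0.001, 0.918, 0.396, -0.001]
contact_force: [0.3, -0.3, -0.4]
gripper_width: 1.0
grasp_force: 0.0
time: 4.15
tool_pos: [0.5248, -0.2231, 0.0271]
tool_rot: [0.002, 0.918, 0.397, 0.001]
contact_force: [-0.9, 0.5, 6.6]
gripper_width: 0.689
grasp_force: 65.1
time: 4.45
tool_pos: [0.5249, -0.2232, 0.0271]
tool_rot: [0.002, 0.918, 0.397, 0.001]
contact_force: [-0.4, -0.2, 5.5]
gripper_width: 0.685
grasp_force: 65.0
```

```bash
python3 -m inch '[{"dx":0,"dy":0,"dz":-0.02,"rx":0,"ry":0,"rz":0},{"dx":0,"dy":0,"dz":-0.06,"rx":0,"ry":0,"rz":0},{"dx":0,"dy":0,"dz":-0.11,"rx":0,"ry":0,"rz":0},{"dx":0,"dy":0,"dz":-0.155,"rx":0,"ry":0,"rz":0},{"dx":0,"dy":0,"dz":-0.155,"rx":0,"ry":0,"rz":0}]' && python3 -c "
from h import *
go(.637,.148,.153)"
```

```text
time: 4.95
tool_pos: [0.5267, -0.224, 0.1566]
tool_rot: [0.005, 0.918, 0.397, 0.004]
contact_force: [0.8, -0.3, -0.4]
gripper_width: 0.691
grasp_force: 65.1
t 4.95 pos [ 0.5267 -0.224   0.1566] ang -0.755 j6 0.22 | d [ 0.4332 -0.2182  0.0032] r [ 0.008 -0.002  0.   ]
```

```bash
python3 -m inch '[{"dx":0.05,"dy":-0.025,"dz":0,"rx":0,"ry":0,"rz":0},{"dx":0.1,"dy":-0.05,"dz":0,"rx":0,"ry":0,"rz":0},{"dx":0.15,"dy":-0.075,"dz":0,"rx":0,"ry":0,"rz":0},{"dx":0.2,"dy":-0.1,"dz":0,"rx":0,"ry":0,"rz":0},{"dx":0.25,"dy":-0.125,"dz":0,"rx":0,"ry":0,"rz":0}]' &&
python3 -m inch '[{"dx":0.05,"dy":-0.025,"dz":0,"rx":0,"ry":0,"rz":0},{"dx":0.1,"dy":-0.05,"dz":0,"rx":0,"ry":0,"rz":0},{"dx":0.15,"dy":-0.08,"dz":0,"rx":0,"ry":0,"rz":0},{"dx":0.183,"dy":-0.093,"dz":0,"rx":0,"ry":0,"rz":0},{"dx":0.183,"dy":-0.093,"dz":0,"rx":0,"ry":0,"rz":0}]' &&
python3 -m inch '[{"dx":0,"dy":0,"dz":0.05,"rx":0,"ry":0,"rz":0},{"dx":0,"dy":0,"dz":0.1,"rx":0,"ry":0,"rz":0},{"dx":0,"dy":0,"dz":0.125,"rx":0,"ry":0,"rz":0},{"dx":0,"dy":0,"dz":0.135,"rx":0,"ry":0,"rz":0},{"dx":0,"dy":0,"dz":0.135,"rx":0,"ry":0,"rz":0}]'; python3 -c "
from h import *
go(.637,.148,.029)"
```

```text
time: 5.45
tool_pos: [0.5869, -0.0061, 0.1481]
tool_rot: [-0.0, 0.918, 0.397, -0.001]
contact_force: [-0.5, -0.4, -1.6]
gripper_width: 0.69
grasp_force: 65.1
time: 5.95
tool_pos: [0.6333, 0.153, 0.1479]
tool_rot: [-0.001, 0.917, 0.399, -0.001]
contact_force: [-0.6, -0.3, -1.6]
gripper_width: 0.69
grasp_force: 65.1
time: 6.45
tool_pos: [0.6322, 0.1487, 0.0392]
tool_rot: [-0.0, 0.918, 0.396, -0.002]
contact_force: [-0.7, -0.8, -0.4]
gripper_width: 0.694
grasp_force: 65.1
t 6.45 pos [0.6322 0.1487 0.0392] ang -0.756 j6 0.87 | d [0.0035 0.005  0.0127] r [-0.001  0.002  0.   ]
```

```bash
python3 -m inch '[{"dx":0,"dy":0,"dz":0.006,"rx":0,"ry":0,"rz":0},{"dx":0,"dy":0,"dz":0.01,"rx":0,"ry":0,"rz":0},{"dx":0,"dy":0,"dz":0.013,"rx":0,"ry":0,"rz":0},{"dx":0,"dy":0,"dz":0.0135,"rx":0,"ry":0,"rz":0},{"dx":0,"dy":0,"dz":0.0135,"rx":0,"ry":0,"rz":0}]'
```

```text
time: 6.95
tool_pos: [0.6339, 0.1496, 0.0304]
tool_rot: [0.0, 0.918, 0.397, 0.0]
contact_force: [0.9, 0.2, -1.7]
gripper_width: 0.691
grasp_force: 65.1
```

```bash
python3 -m inch '[{"dx":0,"dy":0,"dz":0.002,"rx":0,"ry":0,"rz":0},{"dx":0,"dy":0,"dz":0.004,"rx":0,"ry":0,"rz":0},{"dx":0,"dy":0,"dz":0.004,"rx":0,"ry":0,"rz":0}]'
```

```text
time: 7.25
tool_pos: [0.6342, 0.1498, 0.0282]
tool_rot: [0.0, 0.918, 0.397, 0.0]
contact_force: [-3.0, 0.6, 4.4]
gripper_width: 0.685
grasp_force: 65.5
```

Contact on the mat. Release and rise.

```bash
python3 -m inch '[{"dx":0,"dy":0,"dz":0,"rx":0,"ry":0,"rz":0},{"dx":0,"dy":0,"dz":0,"rx":0,"ry":0,"rz":0},{"dx":0,"dy":0,"dz":0,"rx":0,"ry":0,"rz":0},{"dx":0,"dy":0,"dz":0,"rx":0,"ry":0,"rz":0},{"dx":0,"dy":0,"dz":0,"rx":0,"ry":0,"rz":0}]' 1 && python3 -m inch '[{"dx":0,"dy":0,"dz":-0.03,"rx":0,"ry":0,"rz":0},{"dx":0,"dy":0,"dz":-0.08,"rx":0,"ry":0,"rz":0},{"dx":0,"dy":0,"dz":-0.13,"rx":0,"ry":0,"rz":0},{"dx":0,"dy":0,"dz":-0.18,"rx":0,"ry":0,"rz":0},{"dx":0,"dy":0,"dz":-0.2,"rx":0,"ry":0,"rz":0}]' && python3 -c "
from h import *
go(.461,.267,.19,-.6)"
```

```text
time: 7.75
tool_pos: [0.6336, 0.1495, 0.0268]
tool_rot: [-0.0, 0.918, 0.397, -0.0]
contact_force: [-0.1, -0.3, -0.8]
gripper_width: 1.0
grasp_force: 0.0
time: 8.25
tool_pos: [0.636, 0.1498, 0.1926]
tool_rot: [0.001, 0.918, 0.397, 0.004]
contact_force: [1.1, 0.3, 0.8]
gripper_width: 1.0
grasp_force: 0.0
t 8.25 pos [0.636  0.1498 0.1926] ang -0.755 j6 0.87 | d [-0.0432 -0.2597  0.0016] r [ 0.004 -0.004 -0.103]
```

```bash
python3 -m inch '[{"dx":-0.01,"dy":-0.055,"dz":0,"rx":0,"ry":0,"rz":-0.1},{"dx":-0.02,"dy":-0.11,"dz":0,"rx":0,"ry":0,"rz":-0.1},{"dx":-0.03,"dy":-0.165,"dz":0,"rx":0,"ry":0,"rz":-0.1},{"dx":-0.037,"dy":-0.22,"dz":0,"rx":0,"ry":0,"rz":-0.1},{"dx":-0.043,"dy":-0.259,"dz":0,"rx":0,"ry":0,"rz":-0.1}]' && python3 -m inch '[{"dx":0,"dy":0,"dz":0,"rx":0,"ry":0,"rz":0},{"dx":0,"dy":0,"dz":0,"rx":0,"ry":0,"rz":0},{"dx":0,"dy":0,"dz":0,"rx":0,"ry":0,"rz":0}]'
python3 - <<'E'
from h import *
f=optics.grab_frame('wrist');cv2.imwrite('pics/w3.png',f[:,:,::-1])
fit('milk_jug',.014,(.462,.269),['wrist'],-.6)
fit('medium_saucer',0,(.4617,.269),['wrist'])
go(.461,.267,.075,-.6)
optics.grab_frame('top')
fit('espresso_cup',.008,(.634,.15),['top'],-.74)
E
```

```text
time: 8.75
tool_pos: [0.4566, 0.2674, 0.1855]
tool_rot: [-0.0, 0.885, 0.465, -0.001]
contact_force: [0.2, -0.6, -0.1]
gripper_width: 0.999
grasp_force: 0.0
time: 9.05
tool_pos: [0.4597, 0.266, 0.1865]
tool_rot: [0.0, 0.886, 0.464, -0.0]
contact_force: [1.5, -0.5, 0.6]
gripper_width: 1.0
grasp_force: 0.0
milk_jug wrist [0.4622 0.2697] [-0.63] iou 0.917
medium_saucer wrist [0.4619 0.2687] [] iou 0.901
t 9.2 pos [0.46   0.2658 0.1867] ang -0.606 j6 0.99 | d [0.002  0.0002 0.1396] r [-0.     0.    -0.004]
espresso_cup top [0.634 0.15 ] [-0.74] iou -0.0
```

View pics/w3.png

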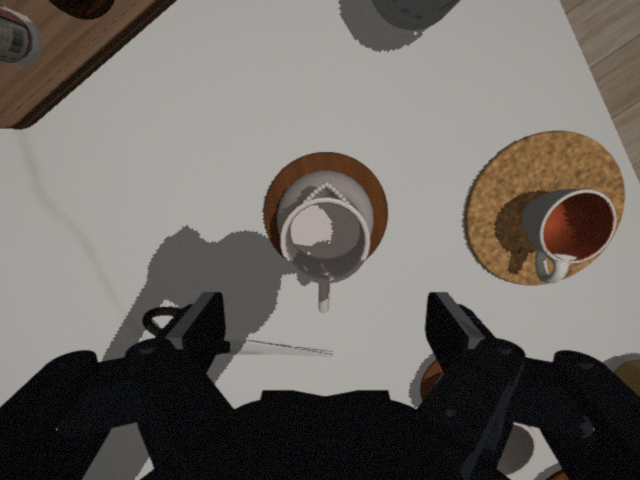

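```bash
python3 -m inch '[{"dx":0.0055,"dy":0,"dz":0.04,"rx":0,"ry":0,"rz":0.01},{"dx":0.0055,"dy":0,"dz":0.08,"rx":0,"ry":0,"rz":0.01},{"dx":0.0055,"dy":0,"dz":0.12,"rx":0,"ry":0,"rz":0.01},{"dx":0.0055,"dy":0,"dz":0.138,"rx":0,"ry":0,"rz":0.01},{"dx":0.0055,"dy":0,"dz":0.143,"rx":0,"ry":0,"rz":0.01}]' &&
python3 -m inch '[{"dx":0,"dy":0,"dz":0,"rx":0,"ry":0,"rz":0},{"dx":0,"dy":0,"dz":0,"rx":0,"ry":0,"rz":0},{"dx":0,"dy":0,"dz":0,"rx":0,"ry":0,"rz":0},{"dx":0,"dy":0,"dz":0,"rx":0,"ry":0,"rz":0}]'
```

```text
time: 9.8
tool_pos: [0.4606, 0.2694, 0.0704]
tool_rot: [-0.0, 0.889, 0.458, -0.002]
contact_force: [-0.2, 0.2, -1.0]
gripper_width: 0.999
grasp_force: 0.0
time: 10.2
tool_pos: [0.4626, 0.2705, 0.074]
tool_rot: [0.0, 0.889, 0.458, 0.001]
contact_force: [0.3, -0.5, 0.4]
gripper_width: 1.0
grasp_force: 0.0
```

```bash
python3 -m inch '[{"dx":0,"dy":0,"dz":0,"rx":0,"ry":0,"rz":0},{"dx":0,"dy":0,"dz":0,"rx":0,"ry":0,"rz":0},{"dx":0,"dy":0,"dz":0,"rx":0,"ry":0,"rz":0},{"dx":0,"dy":0,"dz":0,"rx":0,"ry":0,"rz":0},{"dx":0,"dy":0,"dz":0,"rx":0,"ry":0,"rz":0}]' -1 && python3 -m inch '[{"dx":0,"dy":0,"dz":0,"rx":0,"ry":0,"rz":0},{"dx":0,"dy":0,"dz":0,"rx":0,"ry":0,"rz":0}]'
```

```text
time: 10.7
tool_pos: [0.4623, 0.2703, 0.0734]
tool_rot: [0.0, 0.889, 0.458, 0.001]
contact_force: [1.1, -0.7, 4.7]
gripper_width: 0.703
grasp_force: 65.4
time: 10.9
tool_pos: [0.4624, 0.2703, 0.0734]
tool_rot: [0.0, 0.889, 0.458, 0.001]
contact_force: [-0.4, -1.5, 5.9]
gripper_width: 0.703
grasp_force: 65.4
```

```bash
python3 -m inch '[{"dx":0,"dy":0,"dz":-0.02,"rx":0,"ry":0,"rz":0},{"dx":0,"dy":0,"dz":-0.06,"rx":0,"ry":0,"rz":0},{"dx":0,"dy":0,"dz":-0.11,"rx":0,"ry":0,"rz":0},{"dx":0,"dy":0,"dz":-0.15,"rx":0,"ry":0,"rz":0},{"dx":0,"dy":0,"dz":-0.15,"rx":0,"ry":0,"rz":0}]'
python3 - <<'E'
from h import *
go(.5178,-.2255,.193)
f=optics.grab_frame('wrist')
fit('medium_saucer',0,(.4617,.269),['wrist'])
E
```

```text
time: 11.4
tool_pos: [0.4642, 0.2713, 0.1975]
tool_rot: [0.0, 0.889, 0.458, 0.005]
contact_force: [1.0, 1.8, -1.3]
gripper_width: 0.709
grasp_force: 65.9
t 11.4 pos [0.4642 0.2713 0.1975] ang -0.62 j6 1.01 | d [-0.4665  0.4153  0.0039] r [ 0.003 -0.005  0.   ]
medium_saucer wrist [0.4592 0.2677] [] iou 0.467
```

```bash
python3 -m inch '[{"dx":-0.04,"dy":0.036,"dz":0,"rx":0,"ry":0,"rz":0},{"dx":-0.08,"dy":0.072,"dz":0,"rx":0,"ry":0,"rz":0},{"dx":-0.12,"dy":0.107,"dz":0,"rx":0,"ry":0,"rz":0},{"dx":-0.16,"dy":0.143,"dz":0,"rx":0,"ry":0,"rz":0},{"dx":-0.2,"dy":0.178,"dz":0,"rx":0,"ry":0,"rz":0}]' &&
python3 -m inch '[{"dx":-0.04,"dy":0.036,"dz":0,"rx":0,"ry":0,"rz":0},{"dx":-0.08,"dy":0.072,"dz":0,"rx":0,"ry":0,"rz":0},{"dx":-0.12,"dy":0.107,"dz":0,"rx":0,"ry":0,"rz":0},{"dx":-0.16,"dy":0.143,"dz":0,"rx":0,"ry":0,"rz":0},{"dx":-0.2,"dy":0.178,"dz":0,"rx":0,"ry":0,"rz":0}]' &&
python3 -m inch '[{"dx":-0.035,"dy":0.03,"dz":0,"rx":0,"ry":0,"rz":0},{"dx":-0.06,"dy":0.05,"dz":0,"rx":0,"ry":0,"rz":0},{"dx":-0.066,"dy":0.059,"dz":0,"rx":0,"ry":0,"rz":0},{"dx":-0.066,"dy":0.059,"dz":0,"rx":0,"ry":0,"rz":0},{"dx":-0.066,"dy":0.059,"dz":0,"rx":0,"ry":0,"rz":0}]' &&
python3 -m inch '[{"dx":0,"dy":0,"dz":0,"rx":0,"ry":0,"rz":0},{"dx":0,"dy":0,"dz":0,"rx":0,"ry":0,"rz":0}]'
python3 - <<'E'
from h import *
go(.5178,-.2255,.0664)
f=optics.grab_frame('wrist');cv2.imwrite('pics/w4.png',f[:,:,::-1])
fit('large_saucer',0,(.5178,-.2255),['wrist'])
s=state();p=s['tool_pos']
fit('milk_jug',p[2]-.0594,p,['wrist'],-.62)
E
```

```text
time: 12.0
tool_pos: [0.4826, 0.0556, 0.1887]
tool_rot: [-0.001, 0.889, 0.458, -0.002]
contact_force: [0.7, 1.0, -3.1]
gripper_width: 0.706
grasp_force: 66.1
time: 12.5
tool_pos: [0.5057, -0.1568, 0.1886]
tool_rot: [-0.002, 0.889, 0.458, -0.002]
contact_force: [0.6, 0.1, -2.2]
gripper_width: 0.703
grasp_force: 66.1
time: 13.0
tool_pos: [0.5146, -0.2248, 0.1906]
tool_rot: [-0.002, 0.889, 0.458, -0.001]
contact_force: [-0.1, 0.5, -2.5]
gripper_width: 0.707
grasp_force: 66.2
time: 13.2
tool_pos: [0.5153, -0.225, 0.1923]
tool_rot: [-0.0, 0.889, 0.458, -0.0]
contact_force: [-0.3, -0.5, -2.2]
gripper_width: 0.706
grasp_force: 66.2
t 13.2 pos [ 0.5153 -0.225   0.1923] ang -0.618 j6 0.07 | d [0.0013 0.003  0.1574] r [-0. -0. -0.]
large_saucer wrist [ 0.5181 -0.2252] [] iou 0.696
milk_jug wrist [ 0.5153 -0.2257] [-0.6] iou 0.866
```

View pics/w4.png

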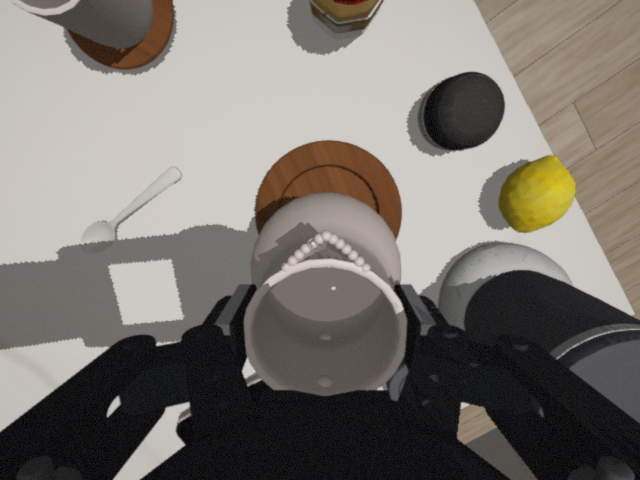

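The jug is held upright at (327,320), with the large saucer centred below it near (329,205). Descending.

```bash
python3 -m inch '[{"dx":0.0013,"dy":0.003,"dz":0.04,"rx":0,"ry":0,"rz":0},{"dx":0.0013,"dy":0.003,"dz":0.08,"rx":0,"ry":0,"rz":0},{"dx":0.0013,"dy":0.003,"dz":0.11,"rx":0,"ry":0,"rz":0},{"dx":0.0013,"dy":0.003,"dz":0.13,"rx":0,"ry":0,"rz":0},{"dx":0.0013,"dy":0.003,"dz":0.137,"rx":0,"ry":0,"rz":0}]' && python3 -m inch '[{"dx":0,"dy":0,"dz":0,"rx":0,"ry":0,"rz":0},{"dx":0,"dy":0,"dz":0,"rx":0,"ry":0,"rz":0},{"dx":0,"dy":0,"dz":0,"rx":0,"ry":0,"rz":0}]'; python3 -c "
from h import *
go(.5178,-.2257,.0664)"
```

```text
time: 13.85
tool_pos: [0.5168, -0.226, 0.0809]
tool_rot: [-0.001, 0.889, 0.458, -0.001]
contact_force: [-0.1, -0.1, -2.9]
gripper_width: 0.705
grasp_force: 66.2
time: 14.15
tool_pos: [0.519, -0.2274, 0.0848]
tool_rot: [0.001, 0.889, 0.458, 0.001]
contact_force: [-0.6, 0.7, -2.1]
gripper_width: 0.709
grasp_force: 66.2
t 14.15 pos [ 0.519  -0.2274  0.0848] ang -0.62 j6 0.08 | d [ 0.0009 -0.0026  0.023 ] r [ 0.002 -0.     0.   ]
```

```bash
python3 -m inch '[{"dx":0.001,"dy":-0.002,"dz":0.006,"rx":0,"ry":0,"rz":0},{"dx":0.001,"dy":-0.002,"dz":0.012,"rx":0,"ry":0,"rz":0},{"dx":0.001,"dy":-0.002,"dz":0.016,"rx":0,"ry":0,"rz":0},{"dx":0.001,"dy":-0.002,"dz":0.019,"rx":0,"ry":0,"rz":0},{"dx":0.001,"dy":-0.002,"dz":0.02,"rx":0,"ry":0,"rz":0}]' && python3 -m inch '[{"dx":0,"dy":0,"dz":0.001,"rx":0,"ry":0,"rz":0},{"dx":0,"dy":0,"dz":0.001,"rx":0,"ry":0,"rz":0}]'; python3 -c "
from h import *
go(.5178,-.2257,.0664)"
```

```text
time: 14.65
tool_pos: [0.5167, -0.225, 0.0664]
tool_rot: [-0.001, 0.889, 0.458, -0.0]
contact_force: [-0.9, 0.2, -0.2]
gripper_width: 0.709
grasp_force: 66.4
time: 14.85
tool_pos: [0.517, -0.2251, 0.0664]
tool_rot: [-0.0, 0.889, 0.458, -0.0]
contact_force: [-1.9, 1.2, 0.3]
gripper_width: 0.707
grasp_force: 66.4
t 14.85 pos [ 0.517  -0.2251  0.0664] ang -0.62 j6 0.08 | d [-0.      0.0013  0.    ] r [-0.  0.  0.]
```

Seated at the floor height. Release and retreat to the beaker.

```bash
python3 -m inch '[{"dx":0,"dy":0,"dz":0.001,"rx":0,"ry":0,"rz":0},{"dx":0,"dy":0,"dz":0.001,"rx":0,"ry":0,"rz":0},{"dx":0,"dy":0,"dz":0.001,"rx":0,"ry":0,"rz":0}]' && python3 -m inch '[{"dx":0,"dy":0,"dz":0,"rx":0,"ry":0,"rz":0},{"dx":0,"dy":0,"dz":0,"rx":0,"ry":0,"rz":0},{"dx":0,"dy":0,"dz":0,"rx":0,"ry":0,"rz":0},{"dx":0,"dy":0,"dz":0,"rx":0,"ry":0,"rz":0},{"dx":0,"dy":0,"dz":0,"rx":0,"ry":0,"rz":0}]' 1 && python3 -m inch '[{"dx":0,"dy":0,"dz":-0.03,"rx":0,"ry":0,"rz":0},{"dx":0,"dy":0,"dz":-0.08,"rx":0,"ry":0,"rz":0},{"dx":0,"dy":0,"dz":-0.13,"rx":0,"ry":0,"rz":0},{"dx":0,"dy":0,"dz":-0.15,"rx":0,"ry":0,"rz":0},{"dx":0,"dy":0,"dz":-0.15,"rx":0,"ry":0,"rz":0}]'
python3 - <<'E'
from h import *
f=optics.grab_frame('wrist');cv2.imwrite('pics/w5.png',f[:,:,::-1])
go(.4765,.021,.185,-1.0)
fit('large_saucer',0,(.5178,-.2255),['wrist'])
fit('milk_jug',.007,(.5178,-.2255),['wrist'],-.62)
E
```

```text
time: 15.15
tool_pos: [0.5171, -0.2252, 0.0663]
tool_rot: [-0.0, 0.889, 0.458, -0.0]
contact_force: [-3.3, 1.9, 5.7]
gripper_width: 0.707
grasp_force: 66.9
time: 15.65
tool_pos: [0.5171, -0.2252, 0.0653]
tool_rot: [0.0, 0.889, 0.458, 0.0]
contact_force: [-0.1, -1.0, -0.3]
gripper_width: 0.998
grasp_force: 0.0
time: 16.15
tool_pos: [0.5187, -0.2262, 0.1888]
tool_rot: [0.003, 0.889, 0.458, 0.002]
contact_force: [0.2, -0.2, -1.0]
gripper_width: 1.001
grasp_force: 0.0
t 16.2 pos [ 0.5175 -0.2254  0.1859] ang -0.62 j6 0.08 | d [ 0.221  -0.2207  0.0008] r [ 0.001 -0.     0.253]
large_saucer wrist [ 0.5164 -0.2241] [] iou 0.969
milk_jug wrist [ 0.5157 -0.2223] [-0.61] iou 0.874
```

View pics/w5.png

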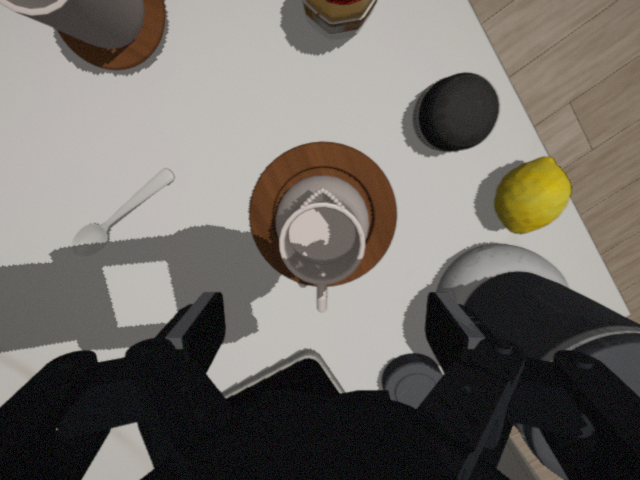

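The jug sits in the well of the large saucer (323,215), upright. Next the beaker.

```bash
python3 -m inch '[{"dx":0.043,"dy":-0.043,"dz":0,"rx":0,"ry":0,"rz":0},{"dx":0.086,"dy":-0.086,"dz":0,"rx":0,"ry":0,"rz":0},{"dx":0.129,"dy":-0.129,"dz":0,"rx":0,"ry":0,"rz":0},{"dx":0.172,"dy":-0.172,"dz":0,"rx":0,"ry":0,"rz":0},{"dx":0.21,"dy":-0.21,"dz":0,"rx":0,"ry":0,"rz":0}]' && python3 -m inch '[{"dx":0.011,"dy":-0.011,"dz":0,"rx":0,"ry":0,"rz":0},{"dx":0.011,"dy":-0.011,"dz":0,"rx":0,"ry":0,"rz":0},{"dx":0.011,"dy":-0.011,"dz":0,"rx":0,"ry":0,"rz":0},{"dx":0.011,"dy":-0.011,"dz":0,"rx":0,"ry":0,"rz":0}]'
python3 - <<'E'
from h import *
f=optics.grab_frame('wrist')
go(.4765,.021,.06)
fit('small_saucer',0,(.4765,.021),['wrist'])
r=fit('beaker',.014,(.4765,.021),['wrist'])
r=r['wrist']/100
go(r[0],r[1],.056)
E
```

```text
time: 16.8
tool_pos: [0.4757, 0.0113, 0.1823]
tool_rot: [-0.001, 0.889, 0.458, -0.002]
contact_force: [-0.4, 0.4, -0.6]
gripper_width: 0.998
grasp_force: 0.0
time: 17.2
tool_pos: [0.4759, 0.0202, 0.1846]
tool_rot: [-0.0, 0.89, 0.457, -0.001]
contact_force: [-0.4, 0.2, 0.8]
gripper_width: 1.003
grasp_force: 0.0
t 17.25 pos [0.476  0.0201 0.1848] ang -0.622 j6 0.51 | d [ 0.0013 -0.      0.156 ] r [-0.  0.  0.]
small_saucer wrist [0.4772 0.0235] [] iou 0.665
beaker wrist [0.4774 0.0227] [] iou 0.981
t 17.35 pos [0.4761 0.0203 0.1852] ang -0.622 j6 0.51 | d [ 0.0034 -0.0004  0.1615] r [-0.  0.  0.]
```

```bash
python3 -m inch '[{"dx":0.0034,"dy":0,"dz":0.05,"rx":0,"ry":0,"rz":0},{"dx":0.0034,"dy":0,"dz":0.1,"rx":0,"ry":0,"rz":0},{"dx":0.0034,"dy":0,"dz":0.14,"rx":0,"ry":0,"rz":0},{"dx":0.0034,"dy":0,"dz":0.158,"rx":0,"ry":0,"rz":0},{"dx":0.0034,"dy":0,"dz":0.164,"rx":0,"ry":0,"rz":0}]' &&
python3 -m inch '[{"dx":0,"dy":0,"dz":0,"rx":0,"ry":0,"rz":0},{"dx":0,"dy":0,"dz":0,"rx":0,"ry":0,"rz":0},{"dx":0,"dy":0,"dz":0,"rx":0,"ry":0,"rz":0},{"dx":0,"dy":0,"dz":0,"rx":0,"ry":0,"rz":0}]' && python3 -m inch '[{"dx":0,"dy":0,"dz":0,"rx":0,"ry":0,"rz":0},{"dx":0,"dy":0,"dz":0,"rx":0,"ry":0,"rz":0},{"dx":0,"dy":0,"dz":0,"rx":0,"ry":0,"rz":0},{"dx":0,"dy":0,"dz":0,"rx":0,"ry":0,"rz":0},{"dx":0,"dy":0,"dz":0,"rx":0,"ry":0,"rz":0}]' -1 && python3 -m inch '[{"dx":0,"dy":0,"dz":0,"rx":0,"ry":0,"rz":0},{"dx":0,"dy":0,"dz":0,"rx":0,"ry":0,"rz":0}]'
```

```text
time: 17.85
tool_pos: [0.4764, 0.0233, 0.0525]
tool_rot: [-0.001, 0.889, 0.457, -0.001]
contact_force: [-0.1, -0.9, 0.1]
gripper_width: 1.005
grasp_force: 0.0
time: 18.25
tool_pos: [0.4785, 0.0236, 0.0555]
tool_rot: [0.001, 0.889, 0.458, 0.001]
contact_force: [0.5, -0.3, -0.5]
gripper_width: 0.999
grasp_force: 0.0
time: 18.75
tool_pos: [0.4783, 0.0236, 0.0553]
tool_rot: [0.0, 0.889, 0.458, 0.001]
contact_force: [-0.4, -0.2, 6.9]
gripper_width: 0.776
grasp_force: 66.4
time: 18.95
tool_pos: [0.4783, 0.0235, 0.0553]
tool_rot: [0.0, 0.889, 0.458, 0.001]
contact_force: [-1.1, -0.2, 5.3]
gripper_width: 0.775
grasp_force: 66.4
```

```bash
python3 -m inch '[{"dx":0,"dy":0,"dz":-0.02,"rx":0,"ry":0,"rz":0},{"dx":0,"dy":0,"dz":-0.06,"rx":0,"ry":0,"rz":0},{"dx":0,"dy":0,"dz":-0.11,"rx":0,"ry":0,"rz":0},{"dx":0,"dy":0,"dz":-0.15,"rx":0,"ry":0,"rz":0},{"dx":0,"dy":0,"dz":-0.15,"rx":0,"ry":0,"rz":0}]'
python3 - <<'E'
from h import *
go(.4625,.269,.17)
f=optics.grab_frame('top')
fit('medium_saucer',0,(.4619,.269),['top'])
E
```

```text
time: 19.45
tool_pos: [0.4804, 0.0234, 0.1793]
tool_rot: [0.003, 0.889, 0.458, 0.004]
contact_force: [-0.1, 0.6, -2.7]
gripper_width: 0.776
grasp_force: 67.7
t 19.45 pos [0.4804 0.0234 0.1793] ang -0.62 j6 0.51 | d [ 0.2368 -0.1967  0.0111] r [ 0.006 -0.003  0.   ]
medium_saucer top [0.461  0.2723] [] iou 0.968
```

```bash
python3 -m inch '[{"dx":0.03,"dy":-0.035,"dz":0,"rx":0,"ry":0,"rz":0},{"dx":0.06,"dy":-0.075,"dz":0,"rx":0,"ry":0,"rz":0},{"dx":0.09,"dy":-0.115,"dz":0,"rx":0,"ry":0,"rz":0},{"dx":0.115,"dy":-0.155,"dz":0,"rx":0,"ry":0,"rz":0},{"dx":0.14,"dy":-0.196,"dz":0,"rx":0,"ry":0,"rz":0}]' && python3 -m inch '[{"dx":0,"dy":0,"dz":0,"rx":0,"ry":0,"rz":0},{"dx":0,"dy":0,"dz":0,"rx":0,"ry":0,"rz":0},{"dx":0,"dy":0,"dz":0,"rx":0,"ry":0,"rz":0},{"dx":0,"dy":0,"dz":0,"rx":0,"ry":0,"rz":0}]'
python3 - <<'E'
from h import *
f=optics.grab_frame('wrist');cv2.imwrite('pics/w6.png',f[:,:,::-1])
r=fit('medium_saucer',0,(.4619,.269),['wrist'])['wrist']/100
p=state()['tool_pos'];fit('beaker',p[2]-.0413,p,['wrist'])
go(r[0],r[1],.0483)
E
```

```text
time: 20.05
tool_pos: [0.4124, 0.2066, 0.1706]
tool_rot: [-0.0, 0.889, 0.458, -0.003]
contact_force: [0.6, 0.6, -2.5]
gripper_width: 0.777
grasp_force: 67.8
time: 20.45
tool_pos: [0.415, 0.2048, 0.1732]
tool_rot: [-0.0, 0.89, 0.457, -0.001]
contact_force: [-0.5, -0.0, -1.9]
gripper_width: 0.777
grasp_force: 68.1
medium_saucer wrist [0.4616 0.2687] [] iou 0.989
beaker wrist [0.4146 0.205 ] [] iou 0.867
t 20.6 pos [0.4152 0.2052 0.1739] ang -0.622 j6 0.92 | d [0.0984 0.0009 0.157 ] r [-0.  0.  0.]
```

View pics/w6.png

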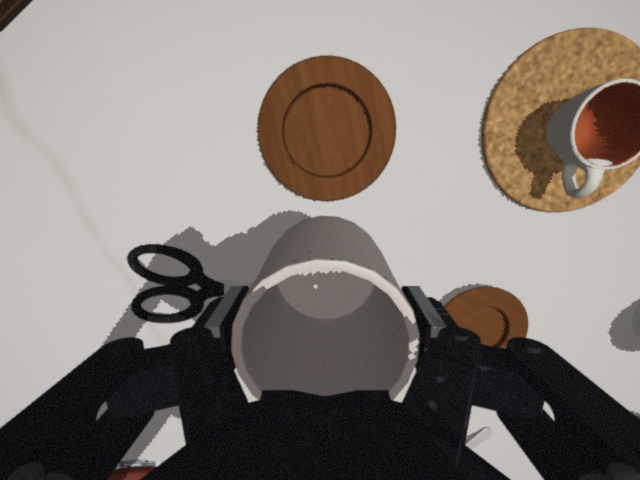

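The medium saucer is empty at (327,128), with the beaker held upright in front of it. Placing it.

```bash
python3 -m inch '[{"dx":0.05,"dy":0.001,"dz":0,"rx":0,"ry":0,"rz":0},{"dx":0.0984,"dy":0.001,"dz":0.01,"rx":0,"ry":0,"rz":0},{"dx":0.0984,"dy":0.001,"dz":0.05,"rx":0,"ry":0,"rz":0},{"dx":0.0984,"dy":0.001,"dz":0.09,"rx":0,"ry":0,"rz":0},{"dx":0.0984,"dy":0.001,"dz":0.13,"rx":0,"ry":0,"rz":0}]' && python3 -m inch '[{"dx":0,"dy":0,"dz":0,"rx":0,"ry":0,"rz":0},{"dx":0,"dy":0,"dz":0,"rx":0,"ry":0,"rz":0},{"dx":0,"dy":0,"dz":0,"rx":0,"ry":0,"rz":0},{"dx":0,"dy":0,"dz":0,"rx":0,"ry":0,"rz":0}]'; python3 -c "
from h import *
go(.4619,.269,.0483)"
```

```text
time: 21.1
tool_pos: [0.462, 0.2694, 0.0692]
tool_rot: [0.0, 0.889, 0.457, 0.0]
contact_force: [-0.1, -0.4, -2.3]
gripper_width: 0.775
grasp_force: 68.2
time: 21.5
tool_pos: [0.4631, 0.2701, 0.0728]
tool_rot: [0.0, 0.889, 0.458, 0.002]
contact_force: [-0.3, -0.1, -1.2]
gripper_width: 0.773
grasp_force: 68.4
t 21.5 pos [0.4631 0.2701 0.0728] ang -0.62 j6 1.01 | d [-0.0021 -0.0005  0.0306] r [ 0.002 -0.003  0.   ]
```

```bash
python3 -m inch '[{"dx":-0.002,"dy":0,"dz":0.008,"rx":0,"ry":0,"rz":0},{"dx":-0.002,"dy":0,"dz":0.016,"rx":0,"ry":0,"rz":0},{"dx":-0.002,"dy":0,"dz":0.022,"rx":0,"ry":0,"rz":0},{"dx":-0.002,"dy":0,"dz":0.026,"rx":0,"ry":0,"rz":0},{"dx":-0.002,"dy":0,"dz":0.027,"rx":0,"ry":0,"rz":0}]' && python3 -m inch '[{"dx":0,"dy":0,"dz":0.001,"rx":0,"ry":0,"rz":0},{"dx":0,"dy":0,"dz":0.002,"rx":0,"ry":0,"rz":0},{"dx":0,"dy":0,"dz":0.002,"rx":0,"ry":0,"rz":0}]'
```

```text
time: 22.0
tool_pos: [0.46, 0.2681, 0.0484]
tool_rot: [-0.0, 0.889, 0.458, -0.001]
contact_force: [-3.3, -0.4, 2.5]
gripper_width: 0.777
grasp_force: 68.8
time: 22.3
tool_pos: [0.4602, 0.2683, 0.0484]
tool_rot: [-0.0, 0.889, 0.458, -0.001]
contact_force: [-6.6, -2.5, 9.6]
gripper_width: 0.774
grasp_force: 69.2
```

Down on the well floor at the expected height. Release and go to the cup.

```bash
python3 -m inch '[{"dx":0,"dy":0,"dz":0,"rx":0,"ry":0,"rz":0},{"dx":0,"dy":0,"dz":0,"rx":0,"ry":0,"rz":0},{"dx":0,"dy":0,"dz":0,"rx":0,"ry":0,"rz":0},{"dx":0,"dy":0,"dz":0,"rx":0,"ry":0,"rz":0},{"dx":0,"dy":0,"dz":0,"rx":0,"ry":0,"rz":0}]' 1 && python3 -m inch '[{"dx":0,"dy":0,"dz":-0.03,"rx":0,"ry":0,"rz":0},{"dx":0,"dy":0,"dz":-0.08,"rx":0,"ry":0,"rz":0},{"dx":0,"dy":0,"dz":-0.13,"rx":0,"ry":0,"rz":0},{"dx":0,"dy":0,"dz":-0.15,"rx":0,"ry":0,"rz":0},{"dx":0,"dy":0,"dz":-0.15,"rx":0,"ry":0,"rz":0}]'
python3 - <<'E'
from h import *
f=optics.grab_frame('wrist');cv2.imwrite('pics/w7.png',f[:,:,::-1])
go(.634,.149,.16,-.755)
fit('medium_saucer',0,(.4616,.2687),['wrist'])
fit('beaker',.007,(.4616,.2687),['wrist'])
E
```

```text
time: 22.8
tool_pos: [0.4604, 0.2682, 0.0468]
tool_rot: [0.0, 0.889, 0.458, 0.0]
contact_force: [0.0, 0.1, -0.1]
gripper_width: 1.002
grasp_force: 0.0
time: 23.3
tool_pos: [0.4622, 0.269, 0.1702]
tool_rot: [0.0, 0.889, 0.458, 0.003]
contact_force: [0.7, -1.3, -0.0]
gripper_width: 1.001
grasp_force: 0.0
t 23.35 pos [0.4608 0.2684 0.1674] ang -0.62 j6 1.01 | d [0.0043 0.2629 0.0096] r [ 0.001 -0.001  0.09 ]
medium_saucer wrist [0.4598 0.2682] [] iou 0.872
beaker wrist [0.4575 0.2681] [] iou 0.952
```

View pics/w7.png

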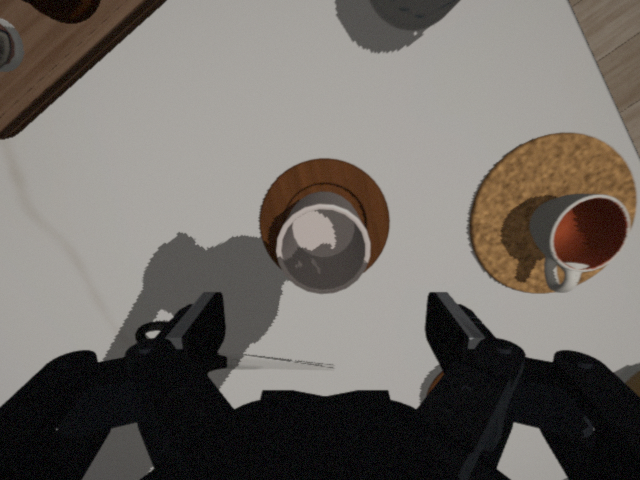

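The beaker stands upright in the medium saucer's well (325,240). Now the cup on the mat.

```bash
python3 -m inch '[{"dx":0.001,"dy":0.05,"dz":0,"rx":0,"ry":0,"rz":0.09},{"dx":0.002,"dy":0.1,"dz":0,"rx":0,"ry":0,"rz":0.09},{"dx":0.003,"dy":0.16,"dz":0,"rx":0,"ry":0,"rz":0.09},{"dx":0.004,"dy":0.21,"dz":0,"rx":0,"ry":0,"rz":0.09},{"dx":0.004,"dy":0.263,"dz":0,"rx":0,"ry":0,"rz":0.09}]' && python3 -m inch '[{"dx":0,"dy":0,"dz":0,"rx":0,"ry":0,"rz":0},{"dx":0,"dy":0,"dz":0,"rx":0,"ry":0,"rz":0},{"dx":0,"dy":0,"dz":0,"rx":0,"ry":0,"rz":0},{"dx":0,"dy":0,"dz":0,"rx":0,"ry":0,"rz":0},{"dx":0,"dy":0,"dz":0,"rx":0,"ry":0,"rz":0}]'
python3 - <<'E'
from h import *
f=optics.grab_frame('wrist')
r=fit('espresso_cup',.008,(.634,.149),['wrist'],-.755)['wrist']
go(r[0]/100,r[1]/100,.026,r[2])
E
```

```text
time: 23.95
tool_pos: [0.6331, 0.1474, 0.1632]
tool_rot: [-0.001, 0.918, 0.397, -0.003]
contact_force: [0.3, 0.8, 1.0]
gripper_width: 0.997
grasp_force: 0.0
time: 24.45
tool_pos: [0.6326, 0.1494, 0.1667]
tool_rot: [-0.0, 0.918, 0.397, -0.0]
contact_force: [-0.6, 0.2, 0.2]
gripper_width: 0.997
grasp_force: 0.0
espresso_cup wrist [0.6333 0.1497] [-0.78] iou 0.966
t 24.55 pos [0.633  0.1492 0.1671] ang -0.754 j6 0.87 | d [ 7.000e-04 -1.000e-04  1.764e-01] r [ 0.    -0.     0.019]
```

```bash
python3 -m inch '[{"dx":0.0005,"dy":0,"dz":0.05,"rx":0,"ry":0,"rz":0.01},{"dx":0.0005,"dy":0,"dz":0.1,"rx":0,"ry":0,"rz":0.01},{"dx":0.0005,"dy":0,"dz":0.14,"rx":0,"ry":0,"rz":0.01},{"dx":0.0005,"dy":0,"dz":0.168,"rx":0,"ry":0,"rz":0.01},{"dx":0.0005,"dy":0,"dz":0.175,"rx":0,"ry":0,"rz":0.01}]' &&
python3 -m inch '[{"dx":0,"dy":0,"dz":0,"rx":0,"ry":0,"rz":0},{"dx":0,"dy":0,"dz":0,"rx":0,"ry":0,"rz":0},{"dx":0,"dy":0,"dz":0,"rx":0,"ry":0,"rz":0},{"dx":0,"dy":0,"dz":0,"rx":0,"ry":0,"rz":0}]' && python3 -m inch '[{"dx":0,"dy":0,"dz":0,"rx":0,"ry":0,"rz":0},{"dx":0,"dy":0,"dz":0,"rx":0,"ry":0,"rz":0},{"dx":0,"dy":0,"dz":0,"rx":0,"ry":0,"rz":0},{"dx":0,"dy":0,"dz":0,"rx":0,"ry":0,"rz":0},{"dx":0,"dy":0,"dz":0,"rx":0,"ry":0,"rz":0}]' -1 && python3 -m inch '[{"dx":0,"dy":0,"dz":0,"rx":0,"ry":0,"rz":0},{"dx":0,"dy":0,"dz":0,"rx":0,"ry":0,"rz":0}]' && python3 -m inch '[{"dx":0,"dy":0,"dz":-0.02,"rx":0,"ry":0,"rz":0},{"dx":0,"dy":0,"dz":-0.06,"rx":0,"ry":0,"rz":0},{"dx":0,"dy":0,"dz":-0.11,"rx":0,"ry":0,"rz":0},{"dx":0,"dy":0,"dz":-0.15,"rx":0,"ry":0,"rz":0},{"dx":0,"dy":0,"dz":-0.15,"rx":0,"ry":0,"rz":0}]'
python3 - <<'E'
from h import *
optics.grab_frame('top')
r=fit('small_saucer',0,(.4775,.0235),['top'])['top']/100
go(.4765,.0225,.15)
E
```

```text
time: 25.05
tool_pos: [0.6309, 0.1488, 0.0232]
tool_rot: [-0.001, 0.921, 0.39, -0.003]
contact_force: [-0.4, 0.0, -0.5]
gripper_width: 1.001
grasp_force: 0.0
time: 25.45
tool_pos: [0.6349, 0.149, 0.0288]
tool_rot: [0.0, 0.921, 0.39, 0.001]
contact_force: [-0.1, 0.9, -0.5]
gripper_width: 0.999
grasp_force: 0.0
time: 25.95
tool_pos: [0.6345, 0.1491, 0.0281]
tool_rot: [0.0, 0.921, 0.39, 0.001]
contact_force: [-1.4, 0.2, 4.6]
gripper_width: 0.688
grasp_force: 64.7
time: 26.15
tool_pos: [0.6345, 0.1491, 0.0281]
tool_rot: [0.0, 0.921, 0.39, 0.001]
contact_force: [-1.0, 0.7, 5.4]
gripper_width: 0.688
grasp_force: 64.7
time: 26.65
tool_pos: [0.6372, 0.1492, 0.1541]
tool_rot: [0.002, 0.921, 0.39, 0.005]
contact_force: [0.5, -0.1, -0.7]
gripper_width: 0.687
grasp_force: 65.0
small_saucer top [0.4775 0.0247] [] iou 0.976
t 26.75 pos [0.6339 0.1488 0.1476] ang -0.77 j6 0.89 | d [-0.2503 -0.0313 -0.0032] r [ 0.001 -0.001  0.   ]
```

```bash
python3 -m inch '[{"dx":-0.05,"dy":-0.006,"dz":0,"rx":0,"ry":0,"rz":0},{"dx":-0.1,"dy":-0.012,"dz":0,"rx":0,"ry":0,"rz":0},{"dx":-0.15,"dy":-0.018,"dz":0,"rx":0,"ry":0,"rz":0},{"dx":-0.2,"dy":-0.025,"dz":0,"rx":0,"ry":0,"rz":0},{"dx":-0.25,"dy":-0.0313,"dz":0,"rx":0,"ry":0,"rz":0}]' && python3 -m inch '[{"dx":-0.05,"dy":0,"dz":0,"rx":0,"ry":0,"rz":0},{"dx":-0.09,"dy":0,"dz":0,"rx":0,"ry":0,"rz":0},{"dx":-0.09,"dy":0,"dz":0,"rx":0,"ry":0,"rz":0},{"dx":-0.09,"dy":0,"dz":0,"rx":0,"ry":0,"rz":0},{"dx":-0.09,"dy":0,"dz":0,"rx":0,"ry":0,"rz":0}]' && python3 -m inch '[{"dx":0,"dy":0,"dz":0,"rx":0,"ry":0,"rz":0},{"dx":0,"dy":0,"dz":0,"rx":0,"ry":0,"rz":0}]'
python3 - <<'E'
from h import *
f=optics.grab_frame('wrist');cv2.imwrite('pics/w8.png',f[:,:,::-1])
r=fit('small_saucer',0,(.4775,.0235),['wrist'])['wrist']/100
p=state()['tool_pos'];fit('espresso_cup',p[2]-.0201,p,['wrist'],-.77)
go(r[0],r[1],.0271)
E
```

```text
time: 27.25
tool_pos: [0.4733, 0.0221, 0.1437]
tool_rot: [-0.001, 0.921, 0.39, -0.003]
contact_force: [0.3, -2.0, -1.1]
gripper_width: 0.694
grasp_force: 65.0
time: 27.75
tool_pos: [0.4261, -0.0285, 0.1458]
tool_rot: [-0.001, 0.921, 0.39, -0.001]
contact_force: [-0.1, 0.7, -1.5]
gripper_width: 0.688
grasp_force: 65.0
time: 27.95
tool_pos: [0.4267, -0.0284, 0.1466]
tool_rot: [-0.0, 0.921, 0.39, -0.0]
contact_force: [0.3, 0.5, -1.5]
gripper_width: 0.691
grasp_force: 65.0
small_saucer wrist [0.4768 0.0229] [] iou 0.975
espresso_cup wrist [ 0.4269 -0.0273] [-0.76] iou 0.907
t 28.1 pos [ 0.4266 -0.0287  0.1469] ang -0.769 j6 0.53 | d [0.0899 0.0003 0.1497] r [-0.  0.  0.]
```

View pics/w8.png

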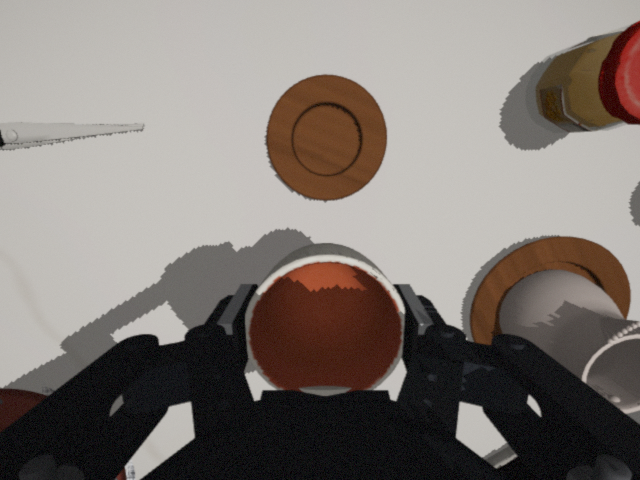

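The small saucer is empty at (326,138) and the cup is held upright. Placing it.

```bash
python3 -m inch '[{"dx":0.05,"dy":0,"dz":0,"rx":0,"ry":0,"rz":0},{"dx":0.089,"dy":0,"dz":0.01,"rx":0,"ry":0,"rz":0},{"dx":0.089,"dy":0,"dz":0.05,"rx":0,"ry":0,"rz":0},{"dx":0.089,"dy":0,"dz":0.09,"rx":0,"ry":0,"rz":0},{"dx":0.089,"dy":0,"dz":0.122,"rx":0,"ry":0,"rz":0}]' && python3 -m inch '[{"dx":0,"dy":0,"dz":0,"rx":0,"ry":0,"rz":0},{"dx":0,"dy":0,"dz":0,"rx":0,"ry":0,"rz":0},{"dx":0,"dy":0,"dz":0,"rx":0,"ry":0,"rz":0},{"dx":0,"dy":0,"dz":0,"rx":0,"ry":0,"rz":0}]'; python3 -c "
from h import *
go(.4765,.0222,.0271)"
```

```text
time: 28.6
tool_pos: [0.4756, 0.0227, 0.0476]
tool_rot: [-0.0, 0.921, 0.39, -0.001]
contact_force: [0.4, -1.1, -2.2]
gripper_width: 0.692
grasp_force: 64.9
time: 29.0
tool_pos: [0.4776, 0.0219, 0.0514]
tool_rot: [0.001, 0.921, 0.39, 0.002]
contact_force: [-0.4, 0.5, -1.4]
gripper_width: 0.687
grasp_force: 65.2
t 29.0 pos [0.4776 0.0219 0.0514] ang -0.77 j6 0.66 | d [-0.0008 -0.0013  0.0304] r [ 0.002 -0.002  0.   ]
```

```bash
python3 -m inch '[{"dx":-0.0005,"dy":-0.001,"dz":0.008,"rx":0,"ry":0,"rz":0},{"dx":-0.0005,"dy":-0.001,"dz":0.016,"rx":0,"ry":0,"rz":0},{"dx":-0.0005,"dy":-0.001,"dz":0.022,"rx":0,"ry":0,"rz":0},{"dx":-0.0005,"dy":-0.001,"dz":0.026,"rx":0,"ry":0,"rz":0},{"dx":-0.0005,"dy":-0.001,"dz":0.027,"rx":0,"ry":0,"rz":0}]' && python3 -m inch '[{"dx":0,"dy":0,"dz":0.001,"rx":0,"ry":0,"rz":0},{"dx":0,"dy":0,"dz":0.002,"rx":0,"ry":0,"rz":0},{"dx":0,"dy":0,"dz":0.002,"rx":0,"ry":0,"rz":0}]'
```

```text
time: 29.5
tool_pos: [0.4747, 0.0225, 0.0272]
tool_rot: [-0.0, 0.921, 0.39, -0.001]
contact_force: [-1.5, 0.4, -1.5]
gripper_width: 0.692
grasp_force: 65.3
time: 29.8
tool_pos: [0.475, 0.0227, 0.0271]
tool_rot: [-0.001, 0.921, 0.39, -0.001]
contact_force: [-4.7, 1.3, 7.5]
gripper_width: 0.689
grasp_force: 65.8
```

Seated. Release, rise, and check.

```bash
python3 -m inch '[{"dx":0,"dy":0,"dz":0,"rx":0,"ry":0,"rz":0},{"dx":0,"dy":0,"dz":0,"rx":0,"ry":0,"rz":0},{"dx":0,"dy":0,"dz":0,"rx":0,"ry":0,"rz":0},{"dx":0,"dy":0,"dz":0,"rx":0,"ry":0,"rz":0},{"dx":0,"dy":0,"dz":0,"rx":0,"ry":0,"rz":0}]' 1 && python3 -m inch '[{"dx":0,"dy":0,"dz":-0.03,"rx":0,"ry":0,"rz":0},{"dx":0,"dy":0,"dz":-0.08,"rx":0,"ry":0,"rz":0},{"dx":0,"dy":0,"dz":-0.13,"rx":0,"ry":0,"rz":0},{"dx":0,"dy":0,"dz":-0.18,"rx":0,"ry":0,"rz":0},{"dx":0,"dy":0,"dz":-0.23,"rx":0,"ry":0,"rz":0}]' && python3 -m inch '[{"dx":-0.05,"dy":0,"dz":-0.03,"rx":0,"ry":0,"rz":0},{"dx":-0.08,"dy":0,"dz":-0.04,"rx":0,"ry":0,"rz":0},{"dx":-0.08,"dy":0,"dz":-0.04,"rx":0,"ry":0,"rz":0},{"dx":-0.08,"dy":0,"dz":-0.04,"rx":0,"ry":0,"rz":0}]'
python3 - <<'E'
from plant import optics
import cv2,numpy as np
a=optics.grab_frame('wrist');b=optics.grab_frame('scene')[130:400,200:500]
cv2.imwrite('pics/w9.png',a[:,:,::-1]);cv2.imwrite('pics/s9.png',cv2.resize(b,None,fx=2.2,fy=2.2,interpolation=3)[:,:,::-1])
E
```

```text
time: 30.3
tool_pos: [0.4752, 0.0224, 0.0261]
tool_rot: [0.0, 0.921, 0.39, 0.0]
contact_force: [-0.3, 0.2, 0.6]
gripper_width: 0.999
grasp_force: 0.0
time: 30.8
tool_pos: [0.4748, 0.0224, 0.2117]
tool_rot: [0.0, 0.921, 0.39, 0.0]
contact_force: [0.2, -0.7, 0.0]
gripper_width: 1.0
grasp_force: 0.0
time: 31.2
tool_pos: [0.4306, -0.0237, 0.2422]
tool_rot: [0.0, 0.921, 0.389, 0.0]
contact_force: [0.6, -0.0, 0.0]
gripper_width: 1.004
grasp_force: 0.0
```

View pics/w9.png

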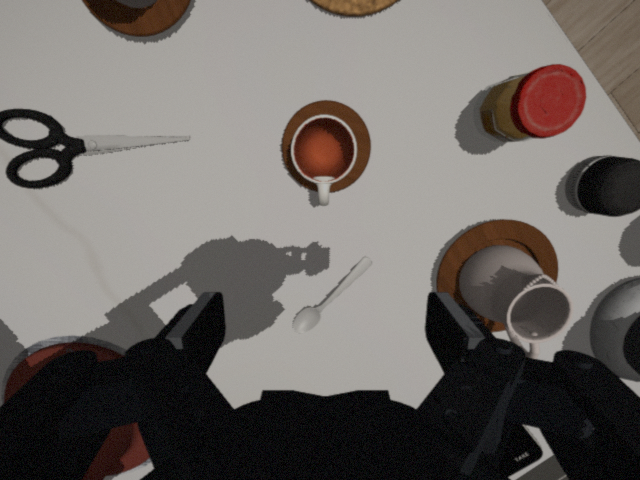

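View pics/s9.png

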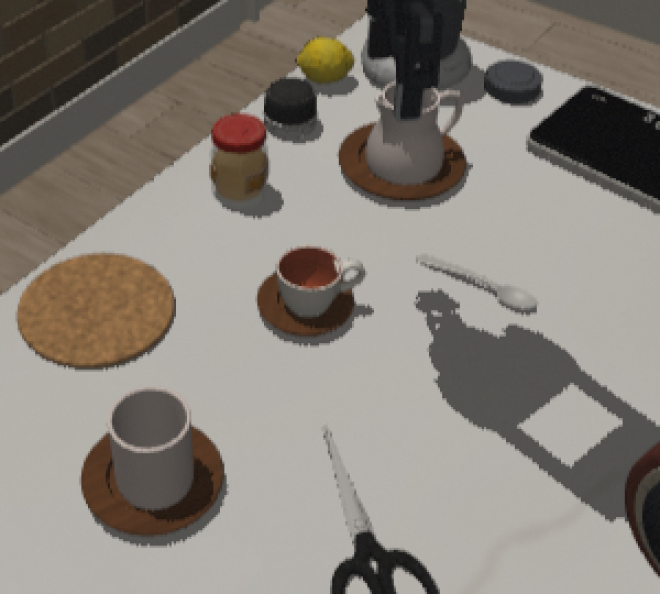

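All three vessels stand upright in their wells (cup at (310,290), beaker (150,460), jug (405,140)). The bystanders look untouched.

```bash
python3 -c "
from plant import ticket
print(ticket.job_done())"
```

```text
the job is handed in; nothing more can be done
None
```

The job is handed in at about 31 s: the espresso cup is on the small saucer, the beaker on the medium and the milk jug on the large, all upright in their wells in the last pictures, with the honey jar, timer and teaspoon left alone.

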